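# Swing a batten past the bench dog into the glue-up jig

## Robot

A 6-joint arm with a two-finger parallel gripper is mounted at the origin on the work surface. World frame = base frame: x ahead of the robot, y to its left, z up, the work surface at z = 0. Lengths are in mm, angles in degrees, forces in N, time in s.
With the tool pointing down it reaches from about 300 to 850 mm from the base axis. Payload 4.2 kg.
Tool frame: the origin (TCP) lies at the very end of the fingers, on their centre line; the grasp point (between the pads) lies 19 mm behind it; z points along the fingers, y is the line along which they close (so a half turn about z gives the same grasp; the last joint's range is limited). The gripper opens to 91 mm and grips with 3 to 60 N. Pads are 32 mm wide; open, the fingers measure 118 mm over their backs; the gripper's body (76 mm by 178 mm) begins 60 mm behind the grasp point.
Start: joints at [70.073, 18.312, 89.639, -0, 72.044, -1.146], TCP at [185.13, 544.399, 213.976] pointing down, gripper open.
Joint ranges: [-177.97, 177.97], [-48.28, 115.42], [12.27, 149.76], [-77.06, 257.06], [2.81, 150.46], [-146.56, 146.56]. Speed limits (degrees/s): [147.25, 147.25, 180, 180, 180, 180].

## Interface

Orientations are given as [roll, pitch, yaw] about the fixed x, y, z axes, in that order (R = Rz(yaw) Ry(pitch) Rx(roll)).
In Python, from workcell import env, eyes gives the robot as it stands.
- The arm moves only by the tool send_rows, never from a script. Its argument "targets" is text: rows parted by semicolons, each of 7 numbers parted by spaces: the shift along the tool's x, y, z in m, then the turn, a rotation vector about the tool's x, y, z in degrees, then the opening in per cent of the stroke, from 0 (shut) to 100 (fully open). A call has 1 to 12 rows; each row is the pose to reach, as a shift and turn from the pose commanded when the call began, along the tool's axes at that moment; what a row does not reach only later rows make up. A row lasts 1/12 s, in which the tool goes at most 41.7 mm and 7.16 degrees, less where a joint would pass 70% of its speed; a pose out of reach is approached as far as the arm can. A call with a gripper value outside its range is refused whole. The fingers move at their own pace and stop on an object; "grip_force" is the grip in N (left out, the last holds). Time passes only in rows, so rows that repeat a pose let the fingers close. It gives the time, the measured TCP pose, the force, the opening and the grip force at its end, in the units of the state.
- env.state(): the state, without advancing time (a new reading comes with each control period).
- eyes.grab_frame(name): name is "scene" or "side" or "wrist"; returns a dict with "image" (480x640x3 uint8, blue, green, red), "fovy" (degrees; the focal length in pixels is half the picture's height over the tangent of half this angle, whatever the lens; pixels are square), "cx", "cy" (the principal point, pixels), "D" ([k1, k2, p1, p2, k3] as OpenCV has them; the pictures are not rectified), "eye" and "attitude" of the camera in the world. Camera axes: x right, y up, looking along -z (the intrinsics and any distortion apply to the point x, -y, -z); pixel columns grow to the right and rows downward; lengths in mm; the calibration is good to about 2 mm. A picture is of the moment at which its call begins. There is no depth.
- env.job_done(): hands the job in; it is judged then, once.
The state is a dict: "time_s": time; "qpos": joint angles; "qvel": joint speeds; "effort": joint torques, N m; "ee_pos": TCP position; "ee_rot": TCP orientation; "force": force on the tool from outside, world axes, zero at the start; "torque": the same for the moment, N m; "gripper_width": finger opening in mm; "gripper_force": force on a finger pad.
Only numpy, scipy, OpenCV 4.12 (cv2) and the standard library are available. Lean on these libraries where they do the work, as an engineer would, in place of code of your own. Each camera call takes 0.05 s, during which the arm holds its last target. There are 200 camera calls.

## Task

Get the loose pine batten into the three-sided wooden jig on the bench by pushing it only, never lifting it: angle it so that one end slips in behind the steel bench dog first, then push the other end round and in, until the batten lies inside the jig, close against the back rail along its whole length. Leave the tub, the steel sleeve and the screwdriver where they are.

Things in the scene. Friction and masses are not known exactly. Their poses are not given: they have to be found in the camera images.
- batten: Loose pine batten lying flat, 220 mm long (its y), 30 mm wide (x), 30 mm tall (z), 0.1 to 0.2 kg, ordinary wood friction. Origin: centre of its underside. At the start it lies on the robot's side of the jig, parallel to the back rail within 0.3 rad, x away from the robot, its left (+y) end just right of the dog.
- batten_left (a point): Centre of the batten's +y end face, 15 mm above its underside, 110 mm from the batten's middle.
- batten_right (a point): Centre of the batten's -y end face, 15 mm above its underside, 110 mm from the batten's middle.
- jig: Plywood jig fixed to the bench: back rail and two cheeks, 30 mm tall, 28 mm thick, no floor, open to the robot and above. Origin: bench level, middle of the back rail's inner face. y runs left along the rail, x away from the robot. Cheeks' inner faces at y = +140 and -140 mm, from x = 0 to -62 mm. The batten belongs against the rail: its middle at x = -15 mm, y within 30 mm of 0.
- dog: Round steel bench dog: a fixed upright post, 20 mm diameter, 38 mm tall (its flat collar is no obstacle). Origin: on its axis at bench level. Stands in front of the jig's mouth, 94 to 102 mm from the back rail's face and 30 to 55 mm left (+y) of the jig's middle, so that the batten cannot go in broadside.
- tub: Bystander: upright white tub with a lid, 84 mm diameter, 100 mm tall, 0.45 kg. Origin: centre of its underside. To be left alone.
- sleeve: Bystander: short steel tube standing on end, 64 mm outside diameter, 60 mm tall. Origin: centre of its underside. To be left alone.
- screwdriver: Bystander: screwdriver lying on the bench along its own x axis, handle towards -x, under 250 mm long and under 40 mm thick. To be left alone.
Not all that is in view belongs to the job. Of the things shaped like the batten, the pine one is meant.

How it is judged (in metres and radians):
On the way, in this order (a step that is already met when the one before it is completed fails the run):
1. one end of the batten is in behind the dog while the other end is still outside the jig (((x of batten_left in the frame of jig above -0.09 m and y of batten_left in the frame of dog above 0 m and x of batten_right in the frame of jig below -0.06 m) or (x of batten_right in the frame of jig above -0.09 m and y of batten_right in the frame of dog above 0 m and x of batten_left in the frame of jig below -0.06 m))), for 0.1 s.
2. both ends of the batten are inside the jig (x of each of batten_left, batten_right in the frame of jig above -0.035 m and y of batten in the frame of jig between -0.035 and 0.035 m), for 0.1 s.
At the end, for the whole second after the job is handed in: The batten lies flat on the bench between the jig's cheeks, at rest, with both of its ends within 9 mm of touching the back rail (x of batten_left in the frame of jig between -0.024 and -0.008 m and x of batten_right in the frame of jig between -0.024 and -0.008 m and y of batten in the frame of jig between -0.035 and 0.035 m and height (world z) of batten below 0.004 m and angle between batten's own z axis and vertical below 0.08 rad and linear speed of batten below 0.01 m/s).
It fails at once if the batten is lifted more than 10 mm off the bench (height (world z) of batten above 0.01 m).
It fails at once if the batten is tipped by more than 0.3 rad (angle between batten's own z axis and vertical above 0.3 rad).
It fails at once if the tub is moved more than 20 mm (distance of tub from where it was at the start of the episode above 0.02 m).
It fails at once if the sleeve is moved more than 20 mm (distance of sleeve from where it was at the start of the episode above 0.02 m).
It fails at once if the screwdriver is moved more than 20 mm (distance of screwdriver from where it was at the start of the episode above 0.02 m).
It also fails if it takes over 72 s, if anything falls off the work surface, if the arm or the gripper's body presses on something with over 40 N, if the wrist force passes 120 N, or if a joint passes its speed limit or range.

## Working session

There is one attempt and no reset: what is moved stays moved. The work goes in short steps, Python scripts to look and compute and a tool call to move; the robot and the scene stay as the last step left them, time stands still between calls to the robot, and variables do not carry over. Pictures are saved under pics/ and viewed, at most 10 in all, crops included, and the job is handed in when it is done.

Besides the shell and the picture viewer there is one more tool, called in YAML: its name, and indented under it one key for each argument. send_rows: Moves the arm, as the interface text tells. Its arguments: {"type":"object","properties":{"targets":{"type":"string"},"grip_force":{"type":"number"}},"required":["targets"]}

```bash
mkdir -p pics; ls; cat > h.py <<'E'
import numpy as np, cv2
from scipy.spatial.transform import Rotation as R
from workcell import env, eyes
def cam(f):
    fl=240/np.tan(np.radians(f["fovy"])/2)
    K=np.array([[fl,0,f["cx"]],[0,fl,f["cy"]],[0,0,1.]])
    A=np.array(f["attitude"],float)
    M=A if A.shape==(3,3) else R.from_euler('xyz',A,degrees=True).as_matrix()
    return K,np.array(f["D"],float),np.array(f["eye"],float),M
def cast(f,px,z):
    K,D,e,M=cam(f)
    u=cv2.undistortPoints(np.array(px,float).reshape(-1,1,2),K,D).reshape(-1,2)
    d=np.c_[u[:,0],-u[:,1],-np.ones(len(u))]@M.T
    return e+d*((z-e[2])/d[:,2])[:,None]
def proj(f,P):
    K,D,e,M=cam(f)
    c=(np.atleast_2d(P)-e)@M; c=c*[1,-1,-1]
    return cv2.projectPoints(c,np.zeros(3),np.zeros(3),K,D)[0].reshape(-1,2)
E
python3 - <<'E'
from h import *
for n in ("scene","side"):
    f=eyes.grab_frame(n); cv2.imwrite(f"pics/{n}0.png",f["image"]); print(n,{k:v for k,v in f.items() if k!="image"})
print(env.state())
E
```

```text
pics
scene {'fovy': 56.4188667698735, 'cx': 325.9765942697393, 'cy': 242.57780159414446, 'D': array([-0.00581512,  0.        ,  0.        ,  0.        ,  0.        ]), 'eye': array([1274.93648708,  -93.9538198 ,  770.76605769]), 'attitude': array([47.15760118,  0.99551249, 81.99959454])}
side {'fovy': 55.3054435813438, 'cx': 311.8513136749554, 'cy': 239.79935187269996, 'D': array([-0.04783765,  0.        ,  0.        ,  0.        ,  0.        ]), 'eye': array([ 100.13598862, -908.09746803,  609.58443091]), 'attitude': array([ 6.19341224e+01,  1.80738131e-02, -2.42784222e+01])}
{'time_s': 0.1, 'qpos': array([ 7.00733194e+01,  1.83477962e+01,  8.96984599e+01, -1.52041167e-03,
        7.20443143e+01, -1.14604367e+00]), 'qvel': array([-0.03055691, -0.06881562,  0.00405279,  0.05989596,  0.05896691,
        0.08518506]), 'effort': array([ 1.24638780e-03, -4.13326442e+01, -2.32510203e+01,  7.28320889e-02,
        4.22721799e-02, -4.54010581e-05]), 'ee_pos': array([184.97513637, 543.96321512, 213.21266018]), 'ee_rot': array([-1.79909419e+02, -3.66159647e-04,  1.61219833e+02]), 'force': array([0.39960492, 0.36528215, 0.85904813]), 'torque': array([ 0.00341184, -0.08354986,  0.0355978 ]), 'gripper_force': 0.0, 'gripper_width': 91.00602325278551}
```

View pics/scene0.png

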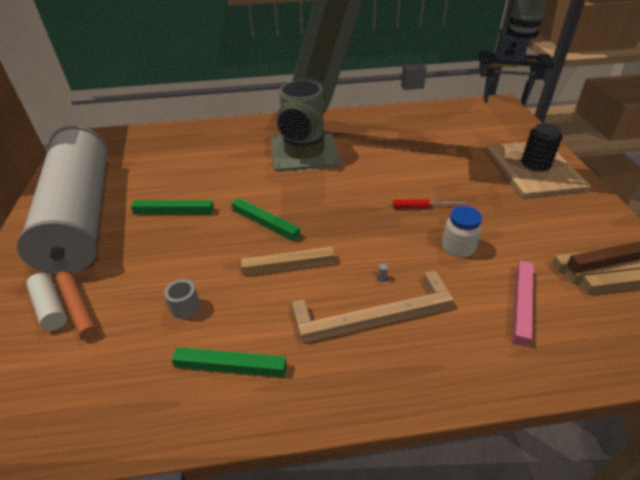

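View pics/side0.png

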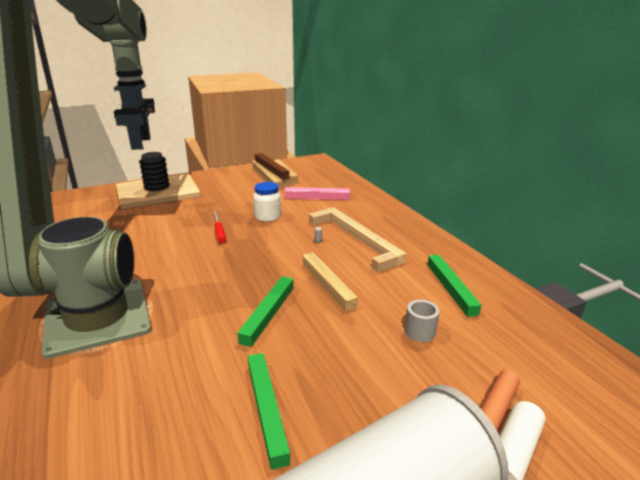

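The scene view shows the pine batten at about (243–336, 248–275), the jig at (293–453, 273–340) and the dog at (383, 272). The sleeve is at (182, 300), the tub at (462, 232) and the screwdriver at (425, 204). The side view agrees: batten around (330, 280), dog (318, 235), jig (310–405, 210–270). Next I'll zoom in on both to pick corners.

```bash
python3 - <<'E'
import cv2,numpy as np
a=cv2.imread("pics/scene0.png")[235:350,235:465]; b=cv2.imread("pics/side0.png")[195:315,295:415]
a=cv2.resize(a,None,fx=3.4,fy=3.4,interpolation=cv2.INTER_CUBIC)
for i in range(0,230,20): cv2.putText(a,str(235+i),(int(i*3.4),10),0,.35,(255,255,255)); cv2.line(a,(int(i*3.4),12),(int(i*3.4),16),(255,255,255))
for i in range(0,115,20): cv2.putText(a,str(235+i),(0,int(i*3.4)+4),0,.35,(255,255,255))
cv2.imwrite("pics/sc_crop.png",a)
b=cv2.resize(b,None,fx=5,fy=5,interpolation=cv2.INTER_CUBIC)[:600]
for i in range(0,120,20): cv2.putText(b,str(295+i),(i*5,10),0,.35,(255,255,255)); cv2.putText(b,str(195+i),(0,i*5+4),0,.35,(255,255,255))
cv2.imwrite("pics/sd_crop.png",b)
E
```

```text
(no output)
```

View pics/sc_crop.png

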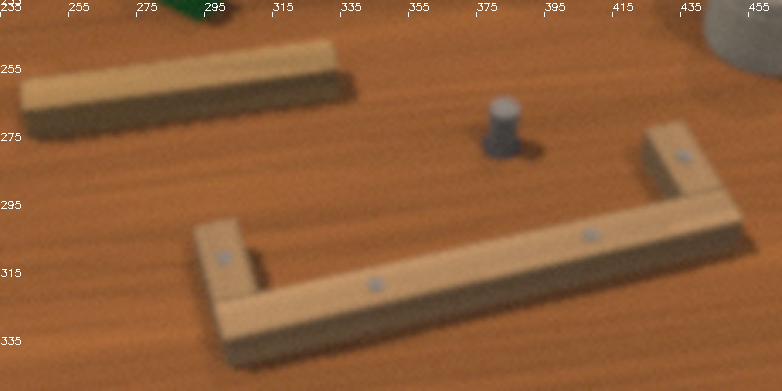

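View pics/sd_crop.png

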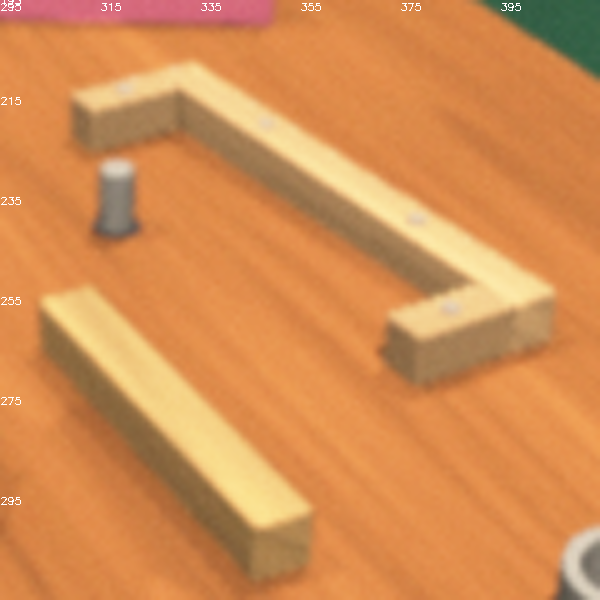

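The scene crop shows the batten's top corners at crop (22,83), (27,110), (338,70) and (330,40). The jig's inner corners are at (257,293) and (680,198), and the dog's top is at (505,105). The side crop shows the batten's top corners at (42,303), (92,288), (312,512) and (256,528), the jig's inner corners at (180,90) and (478,283), and the dog's top at (117,168).

```bash
cat > m.py <<'E'
from h import *
fs=eyes.grab_frame("scene"); fd=eyes.grab_frame("side")
S=lambda p:np.array(p)/3.4+235
T=lambda p:np.array(p)/5+[295,195]
def two(n,a,b,z):
    A=cast(fs,S(a),z)[:,:2];B=cast(fd,T(b),z)[:,:2]
    print(n);print(np.round(np.c_[A,B]));return (A+B)/2
b=two("batten R-near,R-far.. order: Lnear(+y,-x),Lfar(+y,+x),Rfar,Rnear",[(330,40),(338,70),(27,110),(22,83)],[(42,303),(92,288),(312,512),(256,528)],30)
j=two("jig inner L, inner R",[(680,198),(257,293)],[(180,90),(478,283)],30)
o=two("jig outer L, outer R ",[(742,220),(225,340)],[(195,62),(553,292)],30)
c=two("cheek ends L(out,in) R(in,out)",[(685,123),(645,133),(238,218),(193,226)],[(73,95),(92,110),(390,318),(417,338)],30)
d=two("dog",[(505,105)],[(117,168)],38)[0]
y=(j[0]-j[1]);L=np.linalg.norm(y);y/=L;x=np.array([y[1],-y[0]]);O=j.mean(0)
print("jig O",O,"L",L,"yaw",np.degrees(np.arctan2(x[1],x[0])))
f=lambda p:np.round(np.c_[(p-O)@x,(p-O)@y],1)
print("batten",f(b),f(b.mean(0)[None]));print("outer",f(o),"cheek",f(c),"dog",f(d[None]))
E
python3 m.py
```

```text
batten R-near,R-far.. order: Lnear(+y,-x),Lfar(+y,+x),Rfar,Rnear
[[ 499.   17.  493.   14.]
 [ 530.   18.  522.   18.]
 [ 535. -197.  528. -201.]
 [ 508. -200.  500. -201.]]
jig inner L, inner R
[[678. 215. 670. 216.]
 [712. -60. 705. -59.]]
jig outer L, outer R 
[[702. 247. 697. 249.]
 [743. -82. 735. -83.]]
cheek ends L(out,in) R(in,out)
[[616. 239. 609. 236.]
 [621. 210. 610. 212.]
 [652. -65. 645. -71.]
 [654. -93. 647. -93.]]
dog
[[588. 122. 585. 122.]]
jig O [691.31384941  77.94418481] L 276.7326812836142 yaw 7.007821602755494
batten [[-201.6  -38. ]
 [-171.5  -39.5]
 [-192.5 -255.2]
 [-219.8 -253.7]] [[-196.4 -146.6]]
outer [[  29.   168. ]
 [  27.4 -165. ]] cheek [[ -59.1  167.8]
 [ -59.2  141.1]
 [ -60.4 -139.6]
 [ -61.5 -165.1]] dog [[-98.7  56.4]]
```

```bash
cat >> h.py <<'E'
O=np.array([691.3,78]);YAW=7.0
c,s=np.cos(np.radians(YAW)),np.sin(np.radians(YAW));EX=np.array([c,s]);EY=np.array([-s,c])
def w(p): p=np.asarray(p,float); return O+p[...,:1]*EX+p[...,1:2]*EY
def jf(P): d=np.asarray(P)-O; return np.stack([d@EX,d@EY],-1)
def st(full=False):
    s=env.state(); p=s["ee_pos"]; print("t",round(s["time_s"],2),"jig",np.round(jf(p[:2]),1),"z",round(p[2],1),"rot",np.round(s["ee_rot"],1),"F",np.round(s["force"],1),"gap",round(s["gripper_width"],1)); return s
def goto(jx,jy,z,psi,ref=None):
    """shift in tool axes (m) and turn about tool z (deg) from measured pose (or ref=[jx,jy,z,psi])"""
    if ref is None:
        s=env.state(); p=s["ee_pos"]; y0=s["ee_rot"][2]
    else: p=np.r_[w(ref[:2]),ref[2]]; y0=ref[3]
    M=R.from_euler('xyz',[180,0,y0],degrees=True).as_matrix()
    d=M.T@(np.r_[w((jx,jy)),z]-p)/1000; t=-((psi-y0+180)%360-180)
    print("shift",np.round(d,4),"turn z",round(t,1)); return d,t
E
python3 - <<'E'
from h import *
f=eyes.grab_frame("scene"); im=f["image"]; hsv=cv2.cvtColor(im,cv2.COLOR_BGR2HSV)
m=cv2.inRange(hsv,(50,120,40),(75,255,255)); m[:190]=0
n,l,stt,ce=cv2.connectedComponentsWithStats(m)
for i in range(1,n):
    if stt[i,4]>200:
        r=cv2.boxPoints(cv2.minAreaRect(np.argwhere(l==i)[:,::-1].astype(np.float32)))
        print("green jig",np.round(jf(cast(f,r,15)[:,:2])).tolist(), "world c",np.round(cast(f,[ce[i]],15)))
print("tub",jf(cast(f,[(464,212)],100)[:,:2]),"sleeve",jf(cast(f,[(182,291)],60)[:,:2]),"driver",jf(cast(f,[(394,204),(464,205)],12)[:,:2]))
st(); a=5.2; u=np.array([np.sin(np.radians(a)),np.cos(np.radians(a))]); n=np.array([-u[1],u[0]])
C=np.array([-196.4,-146.6]); p=C+45*u+48*n; print("target",p,w(p)); goto(*p,120,187-a)
E
```

```text
green jig [[-438.0, -261.0], [-490.0, -238.0], [-299.0, -90.0], [-257.0, -115.0]] world c [[ 350. -136.   15.]]
green jig [[-492.0, -518.0], [-548.0, -521.0], [-485.0, -304.0], [-431.0, -308.0]] world c [[ 257. -391.   15.]]
green jig [[24.0, -421.0], [-21.0, -417.0], [62.0, -204.0], [103.0, -215.0]] world c [[ 772. -226.   15.]]
tub [[-155.73437667  275.0172022 ]] sleeve [[-124.30881792 -386.10130819]] driver [[-333.98795398  176.56009179]
 [-276.72703727  357.1710439 ]]
t 0.25 jig [-445.7  524.4] z 213.6 rot [-180.    -0.   161.2] F [ 0.  -0.7  0.1] gap 91.1
target [-240.12398502  -97.43483821] [464.8401825  -47.97232609]
shift [-0.4555 -0.4706  0.0936] turn z -20.6
```

send_rows:
  targets: "-0.453 -0.4695 0 0 0 -20.6 100;-0.453 -0.4695 0 0 0 -20.6 100;-0.453 -0.4695 0 0 0 -20.6 100;-0.453 -0.4695 0 0 0 -20.6 100;-0.453 -0.4695 0 0 0 -20.6 100;-0.453 -0.4695 0 0 0 -20.6 100;-0.453 -0.4695 0 0 0 -20.6 100;-0.453 -0.4695 0 0 0 -20.6 100;-0.453 -0.4695 0 0 0 -20.6 100;-0.453 -0.4695 0 0 0 -20.6 100;-0.453 -0.4695 0 0 0 -20.6 100;-0.453 -0.4695 0 0 0 -20.6 100"

```text
time_s: 1.25
ee_pos: [398.1, 90.3, 214.2]
ee_rot: [180.0, 0.0, -178.2]
force: [1.4, 0.6, -0.5]
gripper_width: 91.3
gripper_force: 0.0
```

```bash
python3 -c "
from h import *
st(); goto(-236,-98,120,181.8)"
```

```text
t 1.25 jig [-289.5   48. ] z 214.2 rot [ 180.     0.  -178.2] F [ 1.4  0.6 -0.5] gap 91.3
shift [-0.0664 -0.1405  0.0942] turn z 0.0
```

send_rows:
  targets: "-0.066 -0.140 0.09 0 0 0 100;-0.066 -0.140 0.09 0 0 0 100;-0.066 -0.140 0.09 0 0 0 100;-0.066 -0.140 0.09 0 0 0 100;-0.066 -0.140 0.09 0 0 0 100;-0.066 -0.140 0.09 0 0 0 100"

```text
time_s: 1.75
ee_pos: [468.1, -47.5, 122.1]
ee_rot: [180.0, -0.2, -178.4]
force: [1.0, 0.4, -0.6]
gripper_width: 91.2
gripper_force: 0.0
```

```bash
python3 - <<'E'
from h import *
st(); f=eyes.grab_frame("wrist"); im=f["image"].copy()
print({k:v for k,v in f.items() if k!="image"})
C=np.array([-196.4,-146.6]);a=np.radians(5.2);u=np.array([np.sin(a),np.cos(a)]);n=np.array([-u[1],u[0]])
P=[np.r_[w(C+i*110*u+j*15*n),30] for i,j in((1,1),(1,-1),(-1,-1),(-1,1))]
cv2.polylines(im,[proj(f,np.array(P)).astype(np.int32)],True,(0,0,255),1)
for q in proj(f,np.r_[w((-98.5,54)),38][None]): cv2.circle(im,tuple(int(v) for v in q),4,(0,0,255),1)
cv2.imwrite("pics/w1.png",im)
goto(-236,-98,9,181.8)
E
```

```text
t 1.75 jig [-236.9  -97.3] z 122.1 rot [ 180.    -0.2 -178.4] F [ 1.   0.4 -0.6] gap 91.2
{'fovy': 66.37572939630267, 'cx': 324.7365629782354, 'cy': 236.82664065053171, 'D': array([0.00562511, 0.        , 0.        , 0.        , 0.        ]), 'eye': array([396.57328269, -48.66621545, 292.7019703 ]), 'attitude': array([-1.46133368e+01, -5.35288827e-02,  9.16408107e+01])}
shift [-0.0011 -0.002   0.1142] turn z -0.1
```

View pics/w1.png

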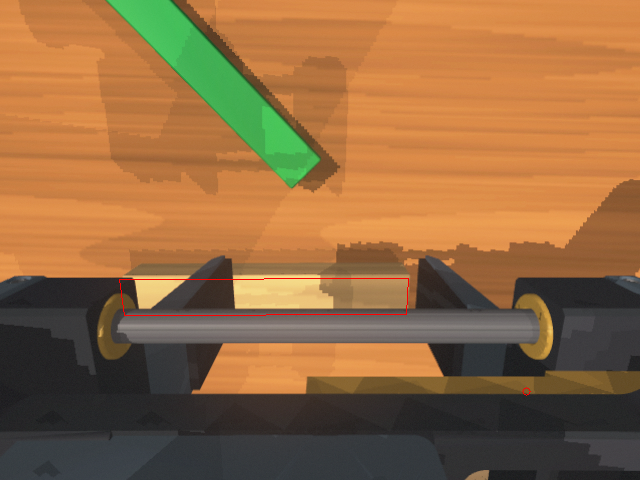

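The wrist view shows the predicted batten outline lying on the real batten (its far edge at row 278, left end at column 410). The green decoy's end is at (293–320, 160–188), which will fall between the open fingers. I'll shift 12 mm towards −y so the outer finger isn't at the batten's very end.

```bash
python3 - <<'E'
from h import *
f=eyes.grab_frame("wrist"); print("green",np.round(jf(cast(f,[(293,188),(320,160)],30)[:,:2])), "batten far edge", np.round(jf(cast(f,[(410,278),(137,278)],30)[:,:2])))
goto(-238,-110,9,181.8)
E
```

```text
green [[-278. -114.]
 [-295.  -93.]] batten far edge [[-201.  -33.]
 [-220. -240.]]
shift [-1.000e-04 -1.500e-02  1.149e-01] turn z -0.0
```

send_rows:
  targets: "0 -0.014 0.03 0 0 0 100;0 -0.014 0.06 0 0 0 100;0 -0.014 0.09 0 0 0 100;0 -0.014 0.106 0 0 0 100;0 -0.014 0.112 0 0 0 100;0 -0.014 0.112 0 0 0 100"

```text
time_s: 2.35
ee_pos: [468.0, -58.2, 11.8]
ee_rot: [180.0, -0.1, -178.1]
force: [-0.0, -0.7, -0.7]
gripper_width: 91.2
gripper_force: 0.0
```

```bash
python3 - <<'E'
from h import *
s=st(); p=jf(s["ee_pos"][:2]); psi=s["ee_rot"][2]%360; z=s["ee_pos"][2]
# rotate about batten right end, approach 12 mm first, then turn 22 deg
n=np.array([np.cos(np.radians(5.2)),-np.sin(np.radians(5.2))])
C=np.array([-206,-251.]); q=p+10*n
for k in np.linspace(0,22,12):
    t=np.radians(-k); r=np.array([[np.cos(t),-np.sin(t)],[np.sin(t),np.cos(t)]])@(q-C)+C
    goto(*r,z,psi-k,ref=[*p,z,psi])
E
```

```text
t 2.35 jig [-238.2 -107.9] z 11.8 rot [ 1.800e+02 -1.000e-01 -1.781e+02] F [-0.  -0.7 -0.7] gap 91.2
shift [-0.01 -0.   -0.  ] turn z -0.0
shift [-0.0149  0.0011  0.    ] turn z 2.0
shift [-0.0198  0.0021  0.    ] turn z 4.0
shift [-0.0248  0.0028  0.    ] turn z 6.0
shift [-0.0298  0.0035  0.    ] turn z 8.0
shift [-0.0348  0.0039  0.    ] turn z 10.0
shift [-0.0398  0.0041  0.    ] turn z 12.0
shift [-0.0448  0.0042  0.    ] turn z 14.0
shift [-0.0498  0.0041  0.    ] turn z 16.0
shift [-0.0548  0.0039  0.    ] turn z 18.0
shift [-0.0598  0.0034  0.    ] turn z 20.0
shift [-0.0648  0.0028  0.    ] turn z 22.0
```

send_rows:
  targets: "-0.010 0 0 0 0 0 100;-0.015 0.001 0 0 0 2 100;-0.020 0.002 0 0 0 4 100;-0.025 0.003 0 0 0 6 100;-0.030 0.0035 0 0 0 8 100;-0.035 0.004 0 0 0 10 100;-0.040 0.004 0 0 0 12 100;-0.045 0.004 0 0 0 14 100;-0.050 0.004 0 0 0 16 100;-0.055 0.004 0 0 0 18 100;-0.060 0.0035 0 0 0 20 100;-0.065 0.003 0 0 0 22 100"

```text
time_s: 3.35
ee_pos: [535.9, -54.1, 14.1]
ee_rot: [179.9, 0.2, 159.8]
force: [-0.4, -0.3, -0.4]
gripper_width: 91.0
gripper_force: 0.2
```

```bash
cat > bat.py <<'E'
from h import *
def batten(f,save=None,ctr=None):
    # pine top face: yellowish bright; keep the blob, take min-area rect of its top mask on z=30
    im=f["image"]; hsv=cv2.cvtColor(im,cv2.COLOR_BGR2HSV)
    return hsv
E
python3 - <<'E'
from h import *
st()
out=[]
for n,(x0,x1,y0,y1,k) in {"scene":(225,465,225,345,3.3),"side":(275,415,190,310,3.3)}.items():
    f=eyes.grab_frame(n); cv2.imwrite(f"pics/{n}1.png",f["image"])
    print(n,"batten px hsv", cv2.cvtColor(f["image"],cv2.COLOR_BGR2HSV)[(250 if n=="scene" else 270),(300 if n=="scene" else 330)])
    a=cv2.resize(f["image"][y0:y1,x0:x1],None,fx=k,fy=k,interpolation=cv2.INTER_CUBIC)
    out.append(a[:, :792])
h=sum(o.shape[0] for o in out); 
c=np.zeros((h,792,3),np.uint8); y=0
for o in out: c[y:y+o.shape[0],:o.shape[1]]=o; y+=o.shape[0]
cv2.imwrite("pics/c1.png",c[:600] if h<=600 else cv2.resize(c,None,fx=600/h,fy=600/h)); print(c.shape)
E
```

```text
t 3.35 jig [-170.4 -112.1] z 14.1 rot [179.9   0.2 159.8] F [-0.4 -0.3 -0.4] gap 91.0
scene batten px hsv [ 12 164 145]
side batten px hsv [104  47  71]
(792, 792, 3)
```

View pics/c1.png

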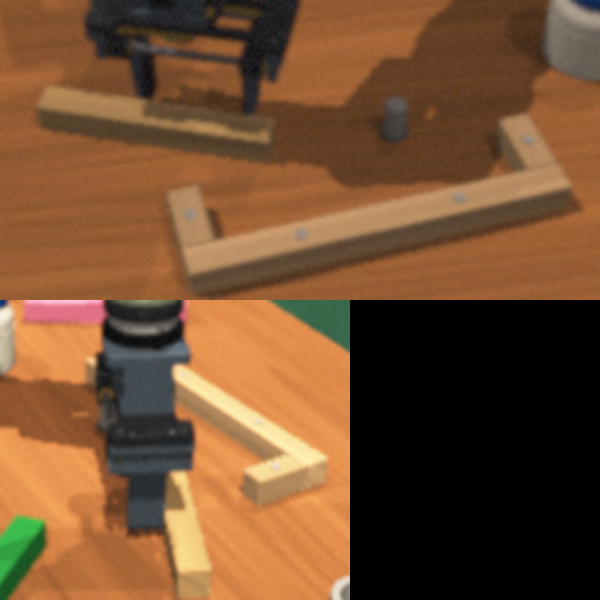

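The batten has turned with its left end towards the jig. Its top corners are at crop (45,88), (38,112), (272,132) and (274,116) in the scene crop (scale 2.5), and both fingers are still behind it.

```bash
python3 - <<'E'
from h import *
f=eyes.grab_frame("scene")
P=jf(cast(f,np.array([(45,88),(38,112),(272,132),(274,116)])/2.5+225,30)[:,:2])-[4,0]*1
print(np.round(P)); L=P[2:].mean(0);Rr=P[:2].mean(0);v=L-Rr; print(L,Rr,np.hypot(*v),np.degrees(np.arctan2(*v)), "edge angle",np.degrees(np.arctan2(*(P[2]-P[1]))))
s=st(); a=np.radians(187-s["ee_rot"][2]); u=np.array([np.sin(a),np.cos(a)]);n=np.array([-u[1],u[0]])
c=jf(s["ee_pos"][:2])-31*n; print("a tool",np.degrees(a),"axis pt",c,"left end offset along n",(L-c)@n,(Rr-c)@n,"s",(L-c)@u,(Rr-c)@u)
print("dog clear",(np.array([-98.5,54])-c)@n)
E
```

```text
[[-216. -250.]
 [-186. -261.]
 [-104.  -61.]
 [-122.  -54.]]
[-112.79306762  -57.11613155] [-201.13836527 -255.495988  ] 217.1622873844578 24.00503628373603 edge angle 22.518299918275694
t 3.5 jig [-170.7 -112.2] z 13.6 rot [179.9   0.2 159.9] F [ 0.2 -0.1  0.5] gap 90.9
a tool 27.099518493001852 axis pt [-143.13133698 -126.35247156] left end offset along n 4.532112112444291 -7.190883649825219 s 75.45555861589257 -141.3900787218405
dog clear 42.4257421313108
```

send_rows:
  targets: "-0.004 0 0.002 0 0 1.5 100;-0.008 0 0.002 0 0 3 100;-0.008 0 0.002 0 0 3 100;0.004 0 0 0 0 3 60;0.020 0 0 0 0 3 40;0.020 0 -0.04 0 0 3 20;0.020 0 -0.075 0 0 3 12;0.020 0 -0.075 0 0 3 12"

```text
time_s: 4.17
ee_pos: [519.1, -48.1, 93.0]
ee_rot: [179.8, 0.7, 156.8]
force: [0.9, 0.6, 0.2]
gripper_width: 60.9
gripper_force: 0.0
```

```bash
python3 - <<'E'
from h import *
s=st(); f=eyes.grab_frame("scene"); 
a=cv2.resize(f["image"][235:295,230:350],None,fx=5,fy=5,interpolation=cv2.INTER_CUBIC)
fw=eyes.grab_frame("wrist"); b=cv2.resize(fw["image"],None,fx=.625,fy=.625)
cv2.imwrite("pics/w2.png",np.vstack([a[:,:600],np.hstack([b[:300],np.zeros((300,200,3),np.uint8)])])[:600])
cv2.imwrite("pics/raw_w2.png",fw["image"])
E
```

```text
t 4.17 jig [-186.3 -104.2] z 93.0 rot [179.8   0.7 156.8] F [0.9 0.6 0.2] gap 60.9
```

View pics/w2.png

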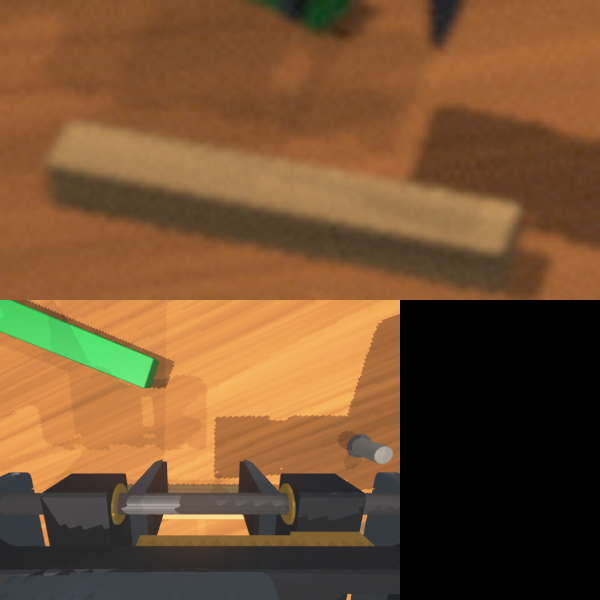

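The top crop shows the batten clear of the tool, with top corners at crop (72,122), (48,170), (503,252) and (520,208). The wrist view shows the dog's top at about (616, 248).

```bash
python3 - <<'E'
from h import *
f=eyes.grab_frame("scene"); fw=eyes.grab_frame("wrist")
P=jf(cast(f,np.array([(72,122),(48,170),(503,252),(520,208)])/5+[230,235],30)[:,:2])-[4,0]
L=P[2:].mean(0);Rr=P[:2].mean(0);v=L-Rr; print(np.round(P),L,Rr,np.hypot(*v),np.degrees(np.arctan2(*v)),np.degrees(np.arctan2(*(P[2]-P[1]))),np.degrees(np.arctan2(*(P[3]-P[0]))))
dog=jf(cast(fw,[(616,248)],38)[:,:2])[0]; print("dog wrist",dog)
a=np.arctan2(*v); a=np.radians(28); u=np.array([np.sin(a),np.cos(a)]);n=np.array([-u[1],u[0]])
C=(L+Rr)/2; print("dog clear",(np.array([-98.5,54])-C)@n, "C",C)
q=C-u*(110+16+15); print("start pt",q); goto(*q,93,97-np.degrees(a)); print("radius",np.hypot(*w(q)))
E
```

```text
[[-218. -247.]
 [-189. -262.]
 [ -84.  -74.]
 [-107.  -59.]] [-95.26640687 -66.43407186] [-203.48082444 -254.24712021] 216.75816317504646 29.94975355343592 29.363030327137302 30.530677526967494
dog wrist [-105.53621653   57.83672461]
dog clear 55.70807810624915 C [-149.37361566 -160.34059604]
start pt [-215.56910601 -284.83620663]
shift [-0.0704 -0.1694 -0.0069] turn z 87.8
radius 561.7379264140941
```

```bash
python3 - <<'E'
from h import *
st(); a=np.radians(30); u=np.array([np.sin(a),np.cos(a)]);m=np.array([u[1],-u[0]]); C=np.array([-149.4,-160.3])
q=C+92*u+46*m; print(q); goto(*q,93,157)
E
```

```text
t 4.37 jig [-191.3 -103. ] z 86.1 rot [-1.800e+02 -1.000e-01  1.568e+02] F [-0.2  0.4 -1.3] gap 44.9
[ -63.56283143 -103.62566285]
shift [-0.1107  0.0637 -0.0069] turn z -0.2
```

send_rows:
  targets: "-0.040 0.022 0 0 0 0 12;-0.080 0.045 0 0 0 0 12;-0.110 0.0635 0 0 0 0 12;-0.110 0.0635 0 0 0 0 12;-0.110 0.0635 0.035 0 0 0 12;-0.110 0.0635 0.070 0 0 0 12;-0.110 0.0635 0.075 0 0 0 12;-0.104 0.0635 0.075 0 0 0 12;-0.098 0.0635 0.075 0 0 0 12;-0.092 0.0635 0.075 0 0 0 12;-0.085 0.0635 0.075 0 0 0 12;-0.085 0.0635 0.075 0 0 0 12"

```text
time_s: 5.37
ee_pos: [617.0, -22.1, 13.7]
ee_rot: [180.0, 0.1, 156.8]
force: [-0.6, -0.1, -0.2]
gripper_width: 11.0
gripper_force: 0.0
```

```bash
cat > bat.py <<'E'
from h import *
def mask(f,box,lo=(8,40,90),hi=(30,255,255)): pass
E
python3 - <<'E'
from h import *
st(); f=eyes.grab_frame("scene"); cv2.imwrite("pics/sc3.png",f["image"])
hsv=cv2.cvtColor(f["image"],cv2.COLOR_BGR2HSV)
old=cv2.cvtColor(cv2.imread("pics/scene0.png"),cv2.COLOR_BGR2HSV)
for nm,p in (("batten top",(262,268)),("bt2",(250,265)),("bench",(230,330)),("bench2",(330,300)),("rail top",(346,319))): print(nm,hsv[p[1],p[0]],"old",old[p[1],p[0]], "bgr",f["image"][p[1],p[0]])
E
```

```text
t 5.37 jig [-85.9 -90.2] z 13.7 rot [1.800e+02 1.000e-01 1.568e+02] F [-0.6 -0.1 -0.2] gap 11.0
batten top [ 16 128 173] old [ 16 126  85] bgr [ 86 131 173]
bt2 [ 16 128 155] old [ 17 133 157] bgr [ 77 119 155]
bench [ 12 167 156] old [ 13 171 157] bgr [ 54  95 156]
bench2 [ 12 157  81] old [ 12 170 144] bgr [31 51 81]
rail top [ 13  52 148] old [ 15  57 148] bgr [118 131 148]
```

```bash
cat > bat.py <<'E'
from h import *
def batten(name="scene",dx=4,save=None):
    """batten ends (L,R) in jig frame, from the bright pine top face in the scene view"""
    f=eyes.grab_frame(name); hsv=cv2.cvtColor(cv2.GaussianBlur(f["image"],(3,3),0),cv2.COLOR_BGR2HSV)
    m=cv2.inRange(hsv,(14,70,112),(24,150,255))
    ys,xs=np.nonzero(m); J=jf(cast(f,np.c_[xs,ys],30)[:,:2])-[dx,0]
    ok=(J[:,0]>-300)&(J[:,0]<2)&(J[:,1]>-300)&(J[:,1]<136)&((J[:,1]>-136)|(J[:,0]<-72))
    k=np.zeros_like(m); k[ys[ok],xs[ok]]=255
    n,l,s,_=cv2.connectedComponentsWithStats(k); i=1+np.argmax(s[1:,4])
    ys,xs=np.nonzero(l==i); J=jf(cast(f,np.c_[xs,ys],30)[:,:2])-[dx,0]
    c,(w_,h_),_=r=cv2.minAreaRect(J.astype(np.float32)); b=cv2.boxPoints(r)
    e=[(b[i]+b[(i+1)%4])/2 for i in range(4)]
    L,Rr=(e[0],e[2]) if np.hypot(*(e[0]-e[2]))>np.hypot(*(e[1]-e[3])) else (e[1],e[3])
    if L[1]<Rr[1]: L,Rr=Rr,L
    print("batten L",np.round(L,1),"R",np.round(Rr,1),"C",np.round((L+Rr)/2,1),"size",np.round((w_,h_)),"a",round(float(np.degrees(np.arctan2(*(L-Rr)))),1))
    if save: cv2.imwrite(save,k)
    return L,Rr
E
python3 -c "
from bat import *
batten(save='pics/mask.png')"
```

```text
batten L [-139.1 -120.6] R [-205.6 -258.8] C [-172.3 -189.7] size [153.  33.] a 25.7
```

send_rows:
  targets: "-0.010 0 0 0 0 0 12;-0.018 0 0 0 0 0 12;-0.018 0 -0.035 0 0 0 12;-0.018 0 -0.075 0 0 0 12;-0.018 0 -0.075 0 0 0 12"

```text
time_s: 5.88
ee_pos: [640.8, -30.6, 94.7]
ee_rot: [179.7, 0.8, 156.8]
force: [1.7, 0.1, 0.4]
gripper_width: 10.9
gripper_force: 0.0
```

```bash
python3 - <<'E'
from bat import *
L,Rr=batten(); st(); a=np.arctan2(*(L-Rr)); u=np.array([np.sin(a),np.cos(a)]);m=np.array([u[1],-u[0]])
C=(L+Rr)/2; print("clear",-(np.array([-98.5,54])-C)@m)
q=C-u*(110+16+16); print("start pt",q); goto(*q,88,97-np.degrees(a))
E
```

```text
batten L [-133.7 -107.9] R [-204.4 -259.4] C [-169.  -183.7] size [167.  36.] a 25.0
t 5.93 jig [ -65.1 -101.3] z 91.7 rot [179.8   0.6 156.8] F [ 0.3  0.5 -0.1] gap 10.4
clear 36.583619072091096
start pt [-229.06961 -312.3351 ]
shift [ 0.0355 -0.2648  0.0037] turn z 84.8
```

send_rows:
  targets: "0.036 -0.238 0 0 0 85 12;0.036 -0.238 0 0 0 85 12;0.036 -0.238 0 0 0 85 12;0.036 -0.238 0 0 0 85 12;0.036 -0.238 0 0 0 85 12;0.036 -0.238 0 0 0 85 12;0.036 -0.238 0 0 0 85 12;0.036 -0.238 0 0 0 85 12;0.036 -0.238 0 0 0 85 12;0.036 -0.238 0 0 0 85 12;0.036 -0.238 0 0 0 85 12;0.036 -0.238 0 0 0 85 12"

```text
time_s: 6.93
ee_pos: [507.7, -234.8, 85.9]
ee_rot: [-179.9, -0.0, 71.4]
force: [0.2, -0.1, -0.4]
gripper_width: 10.9
gripper_force: 0.0
```

```bash
python3 - <<'E'
from bat import *
L,Rr=batten(save="pics/mask2.png"); st(); a=np.arctan2(*(L-Rr)); u=np.array([np.sin(a),np.cos(a)]);m=np.array([u[1],-u[0]])
C=(L+Rr)/2; print("clear",-(np.array([-98.5,54])-C)@m)
q=C-u*(110+16+16); print("start pt",q); goto(*q,88,97-np.degrees(a))
fd=eyes.grab_frame("side"); cv2.imwrite("pics/side3.png",fd["image"])
fw=eyes.grab_frame("wrist"); cv2.imwrite("pics/wr3.png",fw["image"])
E
```

```text
batten L [-111.   -60.1] R [-208.4 -257.2] C [-159.7 -158.6] size [220.  29.] a 26.3
t 6.98 jig [-220.2 -288.1] z 86.0 rot [-179.9   -0.    71.3] F [ 0.7 -0.3  0.5] gap 11.0
clear 39.394306442692596
start pt [-222.63495 -285.93042]
shift [ 0.0009 -0.0031 -0.002 ] turn z 0.6
```

send_rows:
  targets: "0 -0.003 0.03 0 0 0.6 12;0 -0.003 0.06 0 0 0.6 12;0 -0.003 0.075 0 0 0.6 12;0.006 -0.003 0.075 0 0 0.6 12;0.012 -0.003 0.075 0 0 0.6 12;0.018 -0.003 0.075 0 0 0.6 12;0.025 -0.003 0.075 0 0 0.6 12;0.032 -0.003 0.075 0 0 0.6 12;0.040 -0.003 0.075 0 0 0.6 12;0.048 -0.003 0.075 0 0 0.6 12;0.056 -0.003 0.075 0 0 0.6 12;0.064 -0.003 0.075 0 0 0.6 12"

```text
time_s: 8.08
ee_pos: [525.2, -171.8, 12.3]
ee_rot: [180.0, -0.0, 71.2]
force: [-0.6, -2.1, 0.6]
gripper_width: 11.1
gripper_force: 0.5
```

```bash
cat > chk.py <<'E'
from bat import *
L,Rr=batten(); s=st(); a=np.arctan2(*(L-Rr)); u=np.array([np.sin(a),np.cos(a)]);m=np.array([u[1],-u[0]]);C=(L+Rr)/2
print("clear",-(np.array([-98.5,54])-C)@m,"tool rel to batten (along,across)",np.round([(jf(s["ee_pos"][:2])-Rr)@u,(jf(s["ee_pos"][:2])-Rr)@m],1),"tool dir a",round(97-s["ee_rot"][2],1))
E
python3 chk.py
```

```text
batten L [-91.8 -15.8] R [-180.7 -195.5] C [-136.2 -105.7] size [201.  28.] a 26.3
t 8.13 jig [-194.9 -226.5] z 12.1 rot [ 1.80e+02 -1.00e-01  7.13e+01] F [ 1.2  1.7 -0.4] gap 10.9
clear 37.015381863951916 tool rel to batten (along,across) [-34.   1.] tool dir a 25.7
```

send_rows:
  targets: "0.008 0 0 0 0 0 12;0.016 0 0 0 0 0 12;0.024 0 0 0 0 0 12;0.032 0 0 0 0 0 12;0.040 0 0 0 0 0 12;0.048 0 0 0 0 0 12;0.056 0 0 0 0 0 12;0.064 0 0 0 0 0 12;0.072 0 0 0 0 0 12;0.080 0 0 0 0 0 12"

```text
time_s: 8.97
ee_pos: [550.7, -96.0, 11.9]
ee_rot: [-180.0, -0.0, 71.2]
force: [-1.1, -0.5, 0.9]
gripper_width: 10.9
gripper_force: 0.5
```

```bash
python3 chk.py
```

```text
batten L [-57.7  52.9] R [-154.6 -140.3] C [-106.1  -43.7] size [216.  26.] a 26.6
t 9.02 jig [-160.1 -154.5] z 11.9 rot [ 1.80e+02 -1.00e-01  7.12e+01] F [-0.1  1.1 -0.4] gap 11.1
clear 36.96391550318003 tool rel to batten (along,across) [-15.2   1.4] tool dir a 25.8
```

send_rows:
  targets: "0.008 0 0 0 0 0 12;0.016 0 0 0 0 0 12;0.024 0 0 0 0 0 12;0.032 0 0 0 0 0 12;0.040 0 0 0 0 0 12;0.047 0 0 0 0 0 12;0.047 0 0 0 0 0 12;0.030 0 0 0 0 0 12;0.010 0 0 0 0 0 50;0.010 0 -0.04 0 0 0 100;0.010 0 -0.075 0 0 0 100;0.010 0 -0.075 0 0 0 100"

```text
time_s: 10.02
ee_pos: [558.2, -88.6, 93.4]
ee_rot: [179.3, -0.1, 71.2]
force: [0.9, -0.5, 0.9]
gripper_width: 34.8
gripper_force: 0.0
```

```bash
python3 chk.py; python3 - <<'E'
from h import *
f=eyes.grab_frame("scene"); a=cv2.resize(f["image"][230:345,275:465],None,fx=4,fy=4,interpolation=cv2.INTER_CUBIC); cv2.imwrite("pics/c5.png",a)
E
```

```text
batten L [-40.6  98.5] R [-129.7  -98.8] C [-85.2  -0.1] size [217.  29.] a 24.3
t 10.07 jig [-153.9 -148.5] z 90.7 rot [ 1.795e+02 -1.000e-01  7.120e+01] F [ 0.6 -1.   0.5] gap 38.7
clear 34.445976101440465 tool rel to batten (along,across) [-55.2  -1.6] tool dir a 25.8
```

View pics/c5.png

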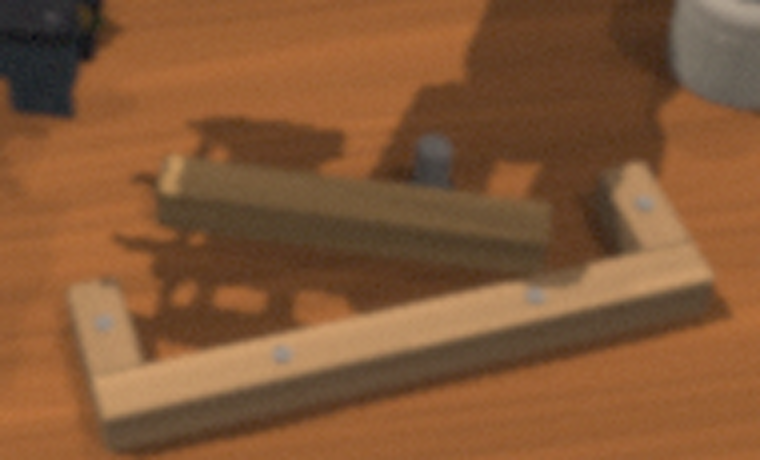

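The batten's left end is in behind the dog, at crop (545,225), in the jig's mouth, and the right end at (165,190) is still outside. The tool is clear. Next I'll swing the right end in with the gripper open.

```bash
python3 - <<'E'
from h import *
a=np.radians(24.8); u=np.array([np.sin(a),np.cos(a)]);m=np.array([u[1],-u[0]]); L=np.array([-40.5,98]); C=L-110*u
print("C",C); q=C-44*u-46*m; print(q); goto(*q,88,187-24.8)
E
```

```text
C [-86.63972907  -1.85552264]
[-146.85338471  -22.5029359 ]
shift [ 0.1167 -0.0465  0.0005] turn z -91.0
```

send_rows:
  targets: "0.1165 -0.0465 0 0 0 -91 100;0.1165 -0.0465 0 0 0 -91 100;0.1165 -0.0465 0 0 0 -91 100;0.1165 -0.0465 0 0 0 -91 100;0.1165 -0.0465 0 0 0 -91 100;0.1165 -0.0465 0 0 0 -91 100;0.1165 -0.0465 0 0 0 -91 100;0.1165 -0.0465 0 0 0 -91 100;0.1165 -0.0465 0 0 0 -91 100;0.1165 -0.0465 0 0 0 -91 100;0.1165 -0.0465 0 0 0 -91 100;0.1165 -0.0465 0 0 0 -91 100"

```text
time_s: 11.12
ee_pos: [545.9, 38.0, 85.1]
ee_rot: [-179.9, -0.2, 157.5]
force: [-0.2, -0.8, 0.3]
gripper_width: 91.4
gripper_force: 0.0
```

```bash
cat chk.py >/dev/null; python3 - <<'E'
from h import *
s=st(); psi=s["ee_rot"][2]; p=jf(s["ee_pos"][:2]); goto(-146.9,-22.5,12,162.2)
E
```

```text
t 11.12 jig [-149.2  -22. ] z 85.1 rot [-179.9   -0.2  157.5] F [-0.2 -0.8  0.3] gap 91.4
shift [-0.0022  0.0007  0.0731] turn z -4.7
```

send_rows:
  targets: "-0.002 0 0 0 0 -4.7 100;-0.002 0 0.03 0 0 -4.7 100;-0.002 0 0.06 0 0 -4.7 100;-0.002 0 0.073 0 0 -4.7 100;-0.002 0 0.073 0 0 -4.7 100"

```text
time_s: 11.53
ee_pos: [545.0, 37.0, 9.3]
ee_rot: [-179.8, -0.6, 161.9]
force: [-0.4, 0.2, 0.3]
gripper_width: 91.3
gripper_force: 0.0
```

```bash
python3 - <<'E'
from bat import *
batten(); s=st(); psi=s["ee_rot"][2]%360; p=jf(s["ee_pos"][:2]); z=s["ee_pos"][2]
a=np.radians(24.8); u=np.array([np.sin(a),np.cos(a)]);m=np.array([u[1],-u[0]]); L=np.array([-40.5,98])
d=-(p-L)@m; print("offset from axis",d); q=p+(d-31)*m
for k in (0,4,8,12,16,20,23):
    t=np.radians(k); r=np.array([[np.cos(t),-np.sin(t)],[np.sin(t),np.cos(t)]])@(q-L)+L
    goto(*r,z,psi+k,ref=[*p,z,psi])
E
```

```text
batten L [-35.8  96.1] R [-131.   -99.8] C [-83.4  -1.9] size [218.  34.] a 25.9
t 11.58 jig [-148.5  -23. ] z 11.3 rot [-179.9   -0.3  161.9] F [-0.3  0.1 -0.1] gap 91.2
offset from axis 47.30986719870058
shift [-0.0163  0.0001  0.    ] turn z -0.0
shift [-0.0272 -0.0016 -0.    ] turn z -4.0
shift [-0.0382 -0.0026 -0.    ] turn z -8.0
shift [-0.0493 -0.0028 -0.    ] turn z -12.0
shift [-0.0603 -0.0022 -0.    ] turn z -16.0
shift [-0.0712 -0.0008 -0.    ] turn z -20.0
shift [-0.0794  0.0007  0.    ] turn z -23.0
```

send_rows:
  targets: "-0.008 0 0 0 0 0 100;-0.016 0 0 0 0 0 100;-0.0215 -0.001 0 0 0 -2 100;-0.027 -0.0015 0 0 0 -4 100;-0.0325 -0.002 0 0 0 -6 100;-0.038 -0.0025 0 0 0 -8 100;-0.0435 -0.003 0 0 0 -10 100;-0.049 -0.003 0 0 0 -12 100;-0.055 -0.003 0 0 0 -14 100;-0.060 -0.002 0 0 0 -16 100;-0.066 -0.0015 0 0 0 -18 100;-0.071 -0.001 0 0 0 -20 100"

```text
time_s: 12.58
ee_pos: [618.3, 13.7, 15.4]
ee_rot: [-180.0, 0.2, -178.1]
force: [-0.8, -0.2, 0.1]
gripper_width: 91.2
gripper_force: 0.2
```

```bash
python3 chk.py
```

```text
batten L [-36.5  97.5] R [-44.6  -1.2] C [-40.6  48.2] size [99. 28.] a 4.7
t 12.63 jig [-79.2 -55.3] z 15.5 rot [-180.     0.3 -178. ] F [ 1.6 -0.1 -0.2] gap 91.5
clear 58.2255023531427 tool rel to batten (along,across) [-56.8 -30. ] tool dir a 275.0
```

send_rows:
  targets: "0.008 0 0.002 0 0 0 100;0.008 0.014 0.004 0 0 0 100;0.008 0.028 0.004 0 0 0 100;0.004 0.028 0.004 0 0 -1 100;0 0.028 0.004 0 0 -2 100;-0.004 0.028 0.004 0 0 -3 100;-0.008 0.028 0.004 0 0 -4 100;-0.012 0.029 0.004 0 0 -5 100;-0.016 0.029 0.004 0 0 -5 100;-0.020 0.030 0.004 0 0 -5 100;-0.024 0.030 0.004 0 0 -5 100;-0.024 0.030 0.004 0 0 -5 100"

```text
time_s: 13.63
ee_pos: [640.4, 44.8, 9.9]
ee_rot: [180.0, 0.1, -173.2]
force: [-0.8, 0.3, -0.9]
gripper_width: 91.1
gripper_force: 0.0
```

```bash
python3 chk.py
```

```text
batten L [-18.6 -72.7] R [ -18.5 -135.6] C [ -18.6 -104.1] size [41. 63.] a -0.1
t 13.68 jig [-55.  -26.7] z 9.9 rot [ 1.800e+02  1.000e-01 -1.731e+02] F [0.7 0.6 0.4] gap 90.8
clear 79.76456903885199 tool rel to batten (along,across) [108.9 -36.3] tool dir a 270.1
```

send_rows:
  targets: "-0.003 0 0 0 0 0 100;-0.006 0 0 0 0 0 100;-0.008 0 0 0 0 0 100;-0.010 0 0 0 0 0 100;-0.011 0 0 0 0 0 100;-0.011 0 0 0 0 0 100"

```text
time_s: 14.18
ee_pos: [646.2, 45.6, 9.8]
ee_rot: [-180.0, -0.5, -173.0]
force: [-9.3, -1.4, 6.8]
gripper_width: 91.5
gripper_force: 4.8
```

```bash
python3 - <<'E'
from h import *
st(); f=eyes.grab_frame("scene"); a=cv2.resize(f["image"][240:345,285:465],None,fx=4.3,fy=4.3,interpolation=cv2.INTER_CUBIC); cv2.imwrite("pics/c6.png",a)
E
```

```text
t 14.18 jig [-48.7 -26.6] z 9.8 rot [-180.    -0.5 -173. ] F [-9.3 -1.4  6.8] gap 91.5
```

View pics/c6.png

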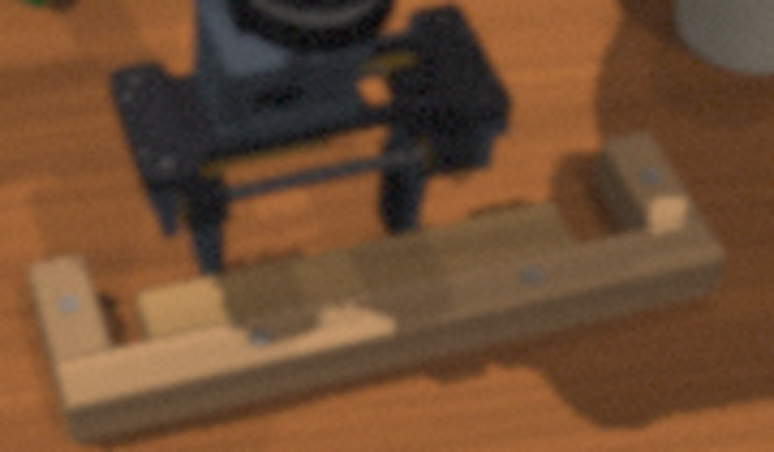

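The batten lies along the rail with no visible gap, its ends at crop (135,305) and (575,225) between the cheeks, and the tool reads about 9 N against it. I'll back off and measure.

send_rows:
  targets: "0.011 0 0 0 0 0 100;0.020 0 0 0 0 0 100;0.030 0 0 0 0 0 100;0.030 0 -0.04 0 0 0 100;0.030 0 -0.08 0 0 0 100;0.060 0 -0.12 0 0 0 100;0.100 0 -0.15 0 0 0 100;0.130 0 -0.15 0 0 0 100;0.150 0 -0.15 0 0 0 100;0.150 0 -0.15 0 0 0 100"

```text
time_s: 15.07
ee_pos: [496.8, 27.9, 161.2]
ee_rot: [180.0, -0.0, -173.2]
force: [-0.8, -0.0, 0.1]
gripper_width: 91.1
gripper_force: 0.0
```

```bash
python3 - <<'E'
from h import *
st(); f=eyes.grab_frame("scene"); fd=eyes.grab_frame("side"); a=cv2.resize(f["image"][240:345,285:465],None,fx=4.2,fy=4.2,interpolation=cv2.INTER_CUBIC)[:,:456*2]
b=cv2.resize(fd["image"][195:280,300:410],None,fx=1.9,fy=1.9,interpolation=cv2.INTER_CUBIC)
c=np.zeros((a.shape[0]+b.shape[0],a.shape[1],3),np.uint8); c[:a.shape[0]]=a; c[a.shape[0]:,:b.shape[1]]=b; print(c.shape)
cv2.imwrite("pics/c7.png",c)
E
```

```text
t 15.07 jig [-199.1  -26.1] z 161.2 rot [ 180.    -0.  -173.2] F [-0.8 -0.   0.1] gap 91.1
(603, 756, 3)
```

View pics/c7.png

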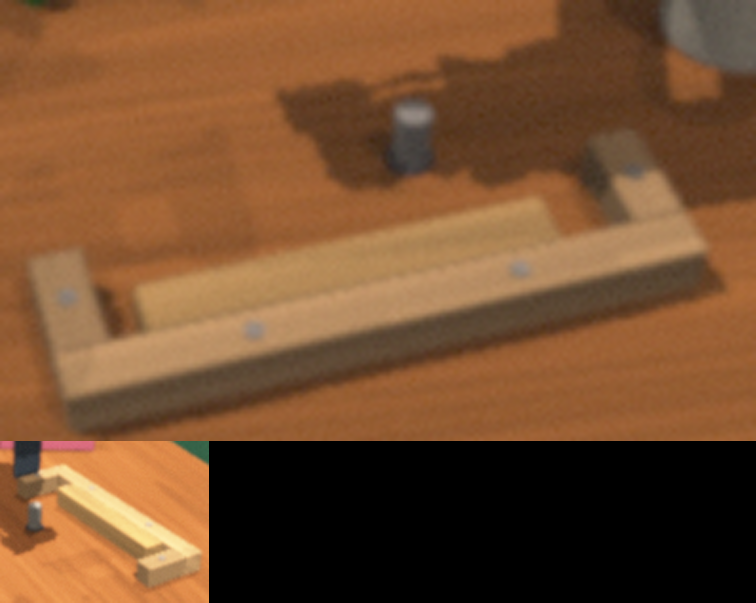

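The batten sits flush along the rail, with its robot-side corners at crop (135,285) and (543,198) and its rail-side corners at (143,330) and (560,235). I'll check the numbers and hand in.

```bash
python3 - <<'E'
from h import *
f=eyes.grab_frame("scene")
P=jf(cast(f,np.array([(135,285),(543,198),(560,235),(143,330)])/4.2+[285,240],30)[:,:2])-[4,0]
print(np.round(P,1),P.mean(0))
if abs(P[:,1].mean())<25 and abs(P[:2,0]+30).max()<7: print(env.job_done())
E
```

```text
[[ -30.6 -117.6]
 [ -28.5  101.3]
 [  -2.8   99.6]
 [  -2.3 -120.7]] [-16.06589327  -9.38032322]
the job is handed in; nothing more can be done
None
```

The job is handed in: the batten was pushed in left end first behind the dog, and my last measurement put it against the back rail within about 3 mm along its length, its middle about 9 mm right of the jig's middle; the tub, sleeve and screwdriver were never approached.

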